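# Lever a gearbox cover open with a pry bar

## Robot

A 6-joint arm with a two-finger parallel gripper is mounted at the origin on the work surface. World frame = base frame: x ahead of the robot, y to its left, z up, the work surface at z = 0. Lengths are in mm, angles in rad, forces in N, time in s.
With the tool pointing down it reaches from about 425 to 1125 mm from the base axis. Payload 14.9 kg.
Tool frame: the origin (TCP) lies between the finger pads; the fingertips stand 11 mm ahead of it and the grasp point (between the pads) lies 8 mm behind it; z points along the fingers, y is the line along which they close (so a half turn about z gives the same grasp; the last joint's range is limited). The gripper opens to 91 mm and grips with 3 to 60 N. Pads are 32 mm wide; open, the fingers measure 118 mm over their backs; the gripper's body (76 mm by 178 mm) begins 60 mm behind the grasp point.
Start: joints at [1.089, 0.379, 1.734, -0, 1.028, -0.033], TCP at [303.728, 630.688, 224.932] pointing down, gripper open.
Joint ranges: [-2.77, 2.77], [-0.74, 2.19], [0, 2.66], [-1.06, 4.2], [0.31, 2.87], [-3.08, 3.08]. Speed limits (rad/s): [1.89, 1.89, 2.39, 3.14, 3.14, 3.14].

## Interface

Orientations are given as a unit quaternion [w, x, y, z].
In Python, from station import read_state, optics, r, outline_of gives the robot as it stands.
- The arm moves only by the shell command python3 -m creep 'ROWS'. ROWS is JSON, a list of rows, each an object of numbers: "rx", "ry", "rz": the turn, a rotation vector about the world's x, y, z in degrees; "tx", "ty", "tz": the shift along the world's x, y, z in m; "jaw": the gripper command: -1 is fully open, 1 is shut, values between are in proportion. A call has 1 to 8 rows; each row is the pose to reach, as a shift and turn from the pose commanded when the call began; what a row does not reach only later rows make up. A row lasts 1/8 s, in which the tool goes at most 62.5 mm and 10.7 degrees, less where a joint would pass 70% of its speed; a pose out of reach is approached as far as the arm can. A call with a gripper value outside its range is refused whole. The fingers move at their own pace and stop on an object; the grip force is fixed at half the most. Time passes only in rows, so rows that repeat a pose let the fingers close. It gives the time, the measured TCP pose, the force, the opening and the grip force at its end, in the units of the state.
- read_state(): the state, without advancing time (a new reading comes with each control period).
- optics.get_image(name): name is "side" or "top" or "wrist"; returns the picture (420x560x3 uint8, blue, green, red); there is no depth.
- optics.get_calibration(name): a dict with "K" (3x3 intrinsics, pixels), "world_to_cam" (4x4, takes a point from world to camera coordinates). Camera axes: x right, y down, z forward; pixel columns grow to the right and rows downward; lengths in mm; the calibration is good to about 2 mm. A picture is of the moment at which its call begins: read the wrist's pose just before it. get_calibration takes no time and is no camera call; for the wrist camera it gives the pose at the moment of the call.
- r.job_done(): hands the job in; it is judged then, once.
Trained networks look in the newest picture that a camera, given by its name, has taken for a name from the list of things; names that differ only in an ending like _2 or _b are one class to them, and where a whole thing is asked for, a point or a joint stands for the part that bears it (a point fixed in the world has none). Each returns a list of dicts, best first, with "confidence" (0 to 1); they miss things now and then, are a little off and sometimes report something else, mostly with a low value. They report only what shows in the picture. A call takes as long as a camera call. They do not tell look-alikes from the thing itself.
- outline_of(name, camera): "region" (420x560 bool, what is visible of it) and "bbox" ([centre column, centre row, width, height] in pixels, round what is visible of it).
The state is a dict: "time_s": time; "qpos": joint angles; "dq": joint speeds; "joint_torque": joint torques, N m; "tcp_pos": TCP position; "eef_rot": TCP orientation; "ft_force": force on the tool from outside, world axes, zero at the start; "moment": the same for the moment, N m; "opening": finger opening in mm; "finger_force": force on a finger pad.
Only numpy, scipy, OpenCV 4.12 (cv2) and the standard library are available. Lean on these libraries where they do the work, as an engineer would, in place of code of your own. Each camera call takes 0.05 s, during which the arm holds its last target. There are 200 camera calls.

## Task

The gearbox cover is unbolted apart from two backed-off bolts at its far edge, and a pry bar rests over the rail offcut with its tip under the cover's pry ear. Press the long handle end of the bar down with the fingertips from above, without gripping or lifting the bar, and ease the cover up slowly until its ear is about 15 mm higher than it was. Finish while still pressing, holding the cover at that height for the wedge to be set, and touch nothing but the bar: the rail and the parts lying around stay where they are.

Things in the scene. Friction and masses are not known exactly. Their poses are not given: they have to be found in the camera images.
- case: Lower half of an aluminium gearbox, fixed on the bench, about 320 mm by 240 mm and 90 mm high. Origin on the bench surface right under the pry ear; its +y axis points from the ear across the gearbox, its -y axis along the pry bar towards the handle, z up.
- cover_ear (a point): Middle of the underside of the cover's pry ear, a flat cast lug 60 mm wide that sticks out over the pry bar's tip; at the start 90 mm above the bench. It rises as the cover tips up: its height gain is the lift asked for.
- cover (a joint): Tipping angle of the heavy cover (5.5 to 9 kg) about its far edge, 255 mm from the ear; 0 = lying shut, grows as the ear rises (0.059 rad = ear 15 mm up). Stiff with old sealant but falls shut if let go.
- prybar: Loose steel pry bar, 405 mm long, 0.6 kg: 18 x 14 mm shaft, flat bent tip 24 mm wide under the ear, black flat-topped handle. Origin on the bench under the line where it rests on the rail at the start; its -y axis runs along the bar towards the handle, z vertical at the start. It rests handle end up, the shaft sloping 0.20 rad above level, and tips about the rail's crown when pressed.
- bar_press (a point): Pressing point on the handle's flat top face (28 mm wide, 140 mm long, handle 26 mm thick), mid-width, 50 mm from its outer end; 157 mm above the bench at the start, 285 mm behind the rail's crown. Axes: y along the bar towards the tip, z out of the face. It goes down about 5 mm for each mm the ear rises (75 mm for 15 mm). Needs about 3 to 9 N, and springs back up if let go.
- bar_heel (a point): Point on the underside of the bar's shaft where it rests on the rail's crown at the start, 80 mm above the bench and 60 mm from the tip's end. Stays there within a few mm as the bar tips.
- rail: Loose offcut of steel crane rail, 100 mm long across the bar, 74 mm wide at its foot, 80 mm high with a rounded crown (radius 20 mm), 1.3 kg; the bar pivots on its crown. Origin under its centre; x along the rail.
- oil: Amber oil bottle standing beside the bar on the side away from the robot, 62 mm across, 185 mm high. Origin under its centre.
- bearing: Steel ball bearing lying flat beside the handle on the side away from the robot, 80 mm across, 20 mm high. Origin under its centre.
- socket: Long steel wrench socket standing upright near the rail on the robot's side, 32 mm across, 70 mm high. Origin under its centre.
- gear: Steel gear lying flat near the rail on the side away from the robot, 97 mm across, 30 mm high with its hub. Origin under its centre.
Not all that is in view belongs to the job. There is more than one size of the rail; the one meant has the size given above.

How it is judged (in metres and radians):
At the end, for the whole second after the job is handed in: The cover's ear is held 11 to 19 mm above its starting height and is still (hinge slower than 0.03 rad/s), carried by the pry bar alone: tip bearing on the ear with over 5 N, bar bearing on the rail with over 5 N, fingers pressing on the bar with over 1 N, arm not touching the cover (z of cover_ear in the frame of case between 0.1014 and 0.1094 m and velocity of joint cover between -0.03 and 0.03 rad/s and contact force between the fingers and prybar above 1 N and contact force between prybar and cover above 5 N and contact force between prybar and rail above 5 N and contact force between the arm and cover below 0.5 N); the arm keeps its last pose, push and grip.
It fails at once if the cover was raised more than 28 mm at the ear, or jerked up or let fall (ear faster than about 0.1 m/s) (z of cover_ear in the frame of case above 0.1184 m or velocity of joint cover above 0.4 rad/s or velocity of joint cover below -0.4 rad/s).
It fails at once if the bar was gripped: the fingers reached down beside the handle instead of pressing on top (contact force between the fingers and prybar above 1 N and z of the grasp point in the frame of bar_press below 0.003 m).
It fails at once if the bar was lifted off or dragged along the rail (resting point moved over 25 mm) (distance of bar_heel from where it was at the start of the episode above 0.025 m).
It fails at once if the robot touched the gearbox, the rail or a part lying around (contact force between any of the arm, the fingers and case above 1.5 N or contact force between any of the arm, the fingers and cover above 1.5 N or contact force between any of the arm, the fingers and rail above 1.5 N or contact force between any of the arm, the fingers and oil above 1.5 N or contact force between any of the arm, the fingers and bearing above 1.5 N or contact force between any of the arm, the fingers and socket above 1.5 N or contact force between any of the arm, the fingers and gear above 1.5 N).
It fails at once if the rail or a part lying around was moved more than 12 mm (distance of any of rail, oil, bearing, socket, gear from where it was at the start of the episode above 0.012 m).
It also fails if it takes over 38 s, if anything falls off the work surface, if the arm or the gripper's body presses on something with over 40 N, if the wrist force passes 120 N, or if a joint passes its speed limit or range.

## Working session

There is one attempt and no reset: what is moved stays moved. The work goes in short steps, Python scripts to look and compute and a shell command to move; the robot and the scene stay as the last step left them, time stands still between calls to the robot, and variables do not carry over. Pictures are saved under pics/ and viewed, at most 10 in all, crops included, and the job is handed in when it is done.

```bash
mkdir -p pics; ls; python3 - <<'E'
from station import read_state, optics, r, outline_of
import cv2,numpy as np
s=read_state();print({k:np.round(v,3).tolist() for k,v in s.items()})
for c in ["side","top"]:
    im=optics.get_image(c);cv2.imwrite(f"pics/{c}.png",im)
    k=optics.get_calibration(c);print(c,np.round(k["K"],1).tolist(),np.round(k["world_to_cam"],4).tolist())
    for n in ["prybar","rail","case","cover","oil","socket","gear","bearing"]:
        print(c,n,[(round(o["confidence"],2),np.round(o["bbox"]).tolist()) for o in outline_of(n,c)])
E
```

```text
pics
{'time_s': 0.0, 'qpos': [1.089, 0.379, 1.735, 0.0, 1.028, -0.033], 'dq': [-0.0, -0.0, -0.001, 0.0, -0.002, -0.0], 'joint_torque': [-0.005, -76.377, -43.436, 0.065, 0.043, -0.0], 'tcp_pos': [303.544, 630.334, 224.254], 'eef_rot': [-0.0, 0.223, 0.975, -0.001], 'ft_force': [0.051, -0.322, 0.135], 'moment': [0.043, 0.0, -0.066], 'finger_force': 0.0, 'opening': 91.2}
side [[498.4, 0.0, 283.1], [0.0, 498.4, 220.4], [0.0, 0.0, 1.0]] [[0.8596, -0.5105, 0.022, -425.4715], [-0.2967, -0.5336, -0.792, 304.0635], [0.416, 0.6743, -0.6102, 911.5147], [0.0, 0.0, 0.0, 1.0]]
side prybar [(0.8, [327.0, 260.0, 133.0, 81.0]), (0.69, [313.0, 230.0, 32.0, 29.0])]
side rail [(0.78, [280.0, 308.0, 33.0, 32.0]), (0.71, [275.0, 250.0, 50.0, 46.0]), (0.58, [215.0, 294.0, 37.0, 32.0])]
side case []
side cover [(0.87, [218.0, 186.0, 122.0, 73.0]), (0.43, [327.0, 259.0, 131.0, 84.0]), (0.22, [356.0, 232.0, 30.0, 67.0])]
side oil [(0.9, [357.0, 233.0, 31.0, 70.0])]
side socket [(0.82, [244.0, 265.0, 17.0, 29.0]), (0.46, [327.0, 258.0, 134.0, 81.0]), (0.27, [219.0, 185.0, 123.0, 75.0])]
side gear [(0.94, [313.0
[... 207 characters left out ...]
0]] [[0.0213, -0.9997, -0.0071, 121.9377], [-0.9935, -0.0204, -0.1123, 576.96], [0.1122, 0.0095, -0.9936, 1053.6412], [0.0, 0.0, 0.0, 1.0]]
top prybar [(0.63, [348.0, 207.0, 156.0, 29.0])]
top rail [(0.8, [306.0, 285.0, 23.0, 25.0]), (0.72, [345.0, 250.0, 25.0, 25.0]), (0.69, [288.0, 216.0, 32.0, 40.0])]
top case [(0.85, [216.0, 228.0, 110.0, 131.0]), (0.38, [329.0, 159.0, 29.0, 40.0])]
top cover [(0.98, [216.0, 226.0, 109.0, 132.0])]
top oil [(0.94, [330.0, 158.0, 30.0, 37.0]), (0.49, [293.0, 252.0, 11.0, 13.0])]
top socket [(0.16, [350.0, 205.0, 158.0, 27.0])]
top gear [(0.65, [277.0, 170.0, 33.0, 33.0])]
top bearing [(0.62, [384.0, 173.0, 25.0, 29.0]), (0.19, [348.0, 205.0, 156.0, 30.0])]
```

```bash
python3 - <<'E'
import cv2,numpy as np
a=cv2.imread("pics/top.png")[120:320,140:460];b=cv2.imread("pics/side.png")[140:340,150:450]
cv2.imwrite("pics/topc.png",cv2.resize(a,None,fx=2.5,fy=2.5,interpolation=cv2.INTER_CUBIC))
cv2.imwrite("pics/sidec.png",cv2.resize(b,None,fx=2.6,fy=2.6,interpolation=cv2.INTER_CUBIC))
E
```

```text
(no output)
```

View pics/topc.png

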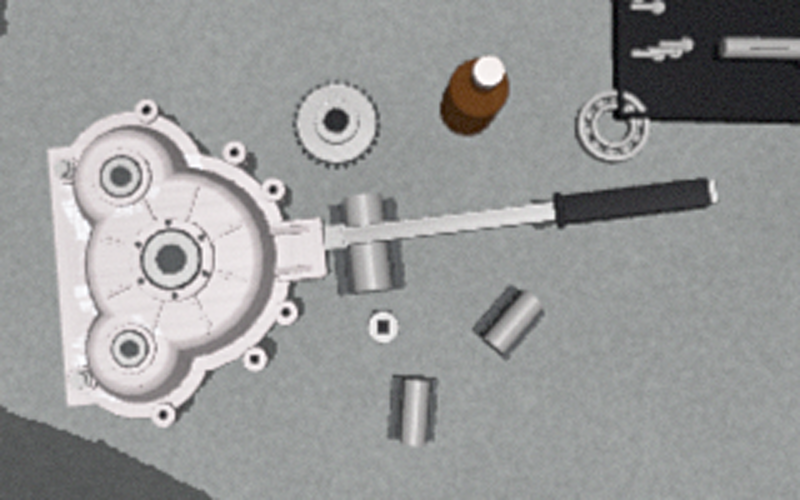

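View pics/sidec.png

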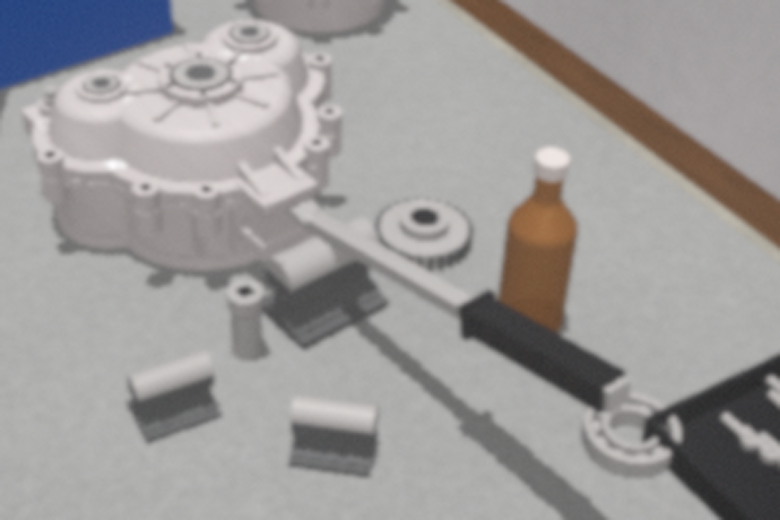

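```bash
cat > h.py <<'E'
import numpy as np
from station import optics
def proj(c,P):
    k=optics.get_calibration(c);p=k["world_to_cam"]@np.r_[P,1];q=np.array(k["K"])@p[:3];return q[:2]/q[2]
def back(c,uv,z):
    k=optics.get_calibration(c);W=np.array(k["world_to_cam"]);R,t=W[:3,:3],W[:3,3]
    d=R.T@np.linalg.solve(np.array(k["K"]),np.r_[uv,1]);o=-R.T@t;return o+d*(z-o[2])/d[2]
def bar(x,y,a,s,n,w=0,sl=.2):  # a: heading of handle direction; s along, n normal, w left
    h=s*np.cos(sl)-n*np.sin(sl);return np.array([x+h*np.cos(a)-w*np.sin(a),y+h*np.sin(a)+w*np.cos(a),80+s*np.sin(sl)+n*np.cos(sl)])
E
python3 - <<'E'
from h import *
import cv2
from scipy.optimize import least_squares
T=lambda u,v:(140+u/2.5,120+v/2.5);S=lambda u,v:(150+u/2.6,140+v/2.6)
obs=[("top",205,19,T(558,211)),("top",345,10,T(717,191)),("top",0,14,T(370,234)),("side",205,19,S(482,297)),("side",345,19,S(624,378))]
f=lambda p:np.concatenate([proj(c,bar(*p,s,n))-o for c,s,n,o in obs])
p0=back("top",T(370,230),80)
r=least_squares(f,[p0[0],p0[1],-np.pi/2]);print(r.x,r.fun.round(1).reshape(-1,2).tolist())
P=bar(*r.x,295,19);print("press",P,np.hypot(*P[:2]))
print("rail",back("top",(288,216),75)[:2])
for n,c,uv,z in [("oil","side",S(535,320),0),("oilcap","top",T(488,71),185),("bearing","top",T(613,127),20),("gear","top",T(336,121),25),("socket","top",T(382,327),70)]:
    Q=back(c,uv,z);e=np.array([np.cos(r.x[2]),np.sin(r.x[2])]);d=Q[:2]-P[:2];print(n,Q.round(),"along",d@e,"left",d@[-e[1],e[0]])
for c in("top","side"):
    im=cv2.imread(f"pics/{c}.png")
    q=lambda s,n,w:tuple(int(v) for v in proj(c,bar(*r.x,s,n,w)).round())
    for s0 in(205,295,345): cv2.line(im,q(s0,19,-14),q(s0,19,14),(0,0,255),1)
    cv2.line(im,q(205,19,-14),q(345,19,-14),(0,255,0),1);cv2.line(im,q(-60,14,0),q(205,14,0),(255,0,0),1)
    im=im[140:340,250:450] ;cv2.imwrite(f"pics/o_{c}.png",im)
a=np.hstack([cv2.resize(cv2.imread(f"pics/o_{c}.png"),(400,400),interpolation=0) for c in("top","side")]);cv2.imwrite("pics/o.png",a)
E
```

```text
[533.52306729 108.58163326  -1.43035762] [[3.3, -1.8], [-0.8, -1.6], [-3.3, 0.2], [-0.4, 2.7], [-1.4, 0.4]]
press [ 573.46494169 -173.9539784   157.22871756] 599.2679083227837
rail [529.18340499 102.37304433]
oil [693.  -7.   0.] along -148.26827248139242 left 141.90533503384123
oilcap [683.  -4. 185.] along -153.3659475832949 left 132.14100271738243
bearing [ 664. -164.   20.] along 2.8229412562754375 left 90.545257492052
gear [663. 141.  25.] along -299.37160470647495 left 132.9192603647975
socket [440.  88.  70.] along -278.34429779514636 left -95.35827027398201
```

View pics/o.png

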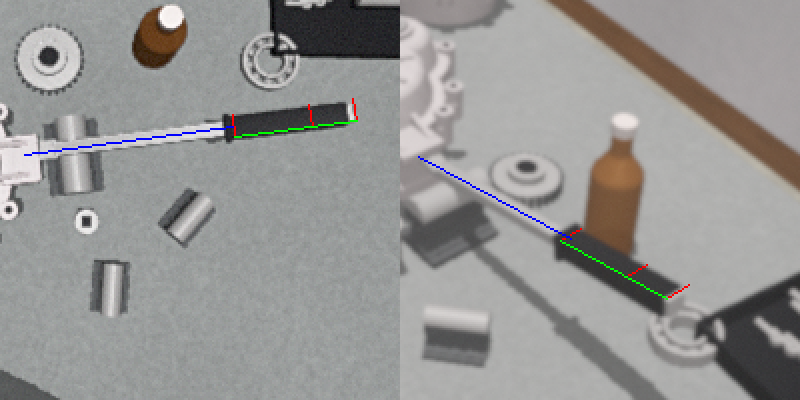

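Pictures: the bar crosses the big rail at top px (288,214); its black handle ends at about (426,197). Rail look-alikes are the two shorter offcuts at (345,250) and (306,285). The one under the bar is the rail meant. Oil bottle (330,158), bearing (384,172) and socket (293,251) all stay clear of the planned press point at about (573,-174,157). I'll approach high with the jaws shut, tool y across the bar.

```bash
python3 -m creep '[{"tz":0.05,"jaw":1},{"tx":0.015,"ty":-0.045,"tz":0.08,"rz":-8,"jaw":1},{"tx":0.03,"ty":-0.09,"tz":0.08,"rz":-17,"jaw":1},{"tx":0.05,"ty":-0.145,"tz":0.08,"rz":-26,"jaw":1},{"tx":0.068,"ty":-0.2,"tz":0.08,"rz":-35,"jaw":1},{"tx":0.086,"ty":-0.255,"tz":0.08,"rz":-44,"jaw":1},{"tx":0.104,"ty":-0.31,"tz":0.08,"rz":-53,"jaw":1},{"tx":0.12,"ty":-0.36,"tz":0.08,"rz":-56,"jaw":1}]'
```

```text
$[0]: bad value
```

```bash
python3 -m creep '[{"tx":0.018,"ty":-0.055,"jaw":1},{"tx":0.036,"ty":-0.11,"jaw":1},{"tx":0.054,"ty":-0.165,"jaw":1},{"tx":0.072,"ty":-0.22,"jaw":1},{"tx":0.09,"ty":-0.275,"jaw":1},{"tx":0.108,"ty":-0.33,"jaw":1},{"tx":0.12,"ty":-0.37,"jaw":1},{"tx":0.12,"ty":-0.37,"jaw":1}]'
python3 - <<'E'
from station import *
import cv2,numpy as np
from h import *
s=read_state();print(s["qpos"],s["tcp_pos"],s["eef_rot"],s["opening"])
im=optics.get_image("wrist")
p=(533.5,108.6,-1.430)
q=lambda a,n,w:tuple(int(v) for v in proj("wrist",bar(*p,a,n,w)).round())
for a in(205,295,345):print(a,q(a,19,0));cv2.line(im,q(a,19,-14),q(a,19,14),(0,0,255),1)
cv2.imwrite("pics/w1.png",im)
E
```

```text
[ 1.08865629e+00  3.78861157e-01  1.73420838e+00 -2.48755430e-06
  1.02848801e+00 -3.32976751e-02] [303.75687725 630.6758562  224.954781  ] [5.50391351e-06 2.22541471e-01 9.74923224e-01 1.67015323e-05] 90.9920406858269
205 (-148, 627)
295 (-211, 673)
345 (-247, 700)$[0]: bad value
```

View pics/w1.png

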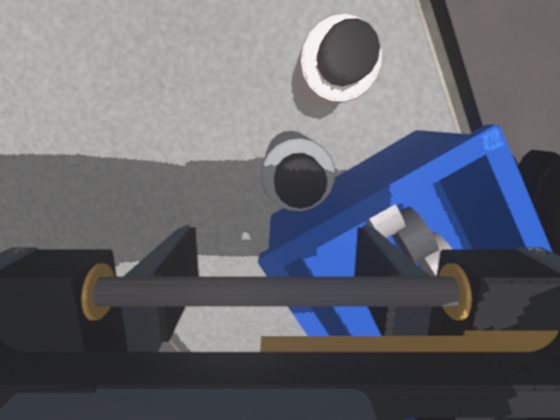

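Both calls were refused, so the arm is still at its start and the view shows the parts bin. Rows seem to need all seven keys.

```bash
python3 -m creep '[{"rx":0,"ry":0,"rz":0,"tx":0,"ty":0,"tz":0.05,"jaw":1},{"rx":0,"ry":0,"rz":-8,"tx":0.015,"ty":-0.045,"tz":0.08,"jaw":1},{"rx":0,"ry":0,"rz":-17,"tx":0.03,"ty":-0.09,"tz":0.08,"jaw":1},{"rx":0,"ry":0,"rz":-26,"tx":0.05,"ty":-0.145,"tz":0.08,"jaw":1},{"rx":0,"ry":0,"rz":-35,"tx":0.068,"ty":-0.2,"tz":0.08,"jaw":1},{"rx":0,"ry":0,"rz":-44,"tx":0.086,"ty":-0.255,"tz":0.08,"jaw":1},{"rx":0,"ry":0,"rz":-53,"tx":0.104,"ty":-0.31,"tz":0.08,"jaw":1},{"rx":0,"ry":0,"rz":-56,"tx":0.12,"ty":-0.36,"tz":0.08,"jaw":1}]'
```

```text
time_s: 1.95
tcp_pos: [424.0, 268.9, 305.2]
eef_rot: [0.0, 0.655, 0.755, 0.0]
ft_force: [0.7, 0.4, 0.4]
opening: 13.7
finger_force: 0.0
```

```bash
python3 -m creep '[{"rx":0,"ry":0,"rz":0,"tx":0.018,"ty":-0.055,"tz":0,"jaw":1},{"rx":0,"ry":0,"rz":0,"tx":0.036,"ty":-0.11,"tz":0,"jaw":1},{"rx":0,"ry":0,"rz":0,"tx":0.056,"ty":-0.167,"tz":0,"jaw":1},{"rx":0,"ry":0,"rz":0,"tx":0.075,"ty":-0.225,"tz":0,"jaw":1},{"rx":0,"ry":0,"rz":0,"tx":0.094,"ty":-0.282,"tz":0,"jaw":1},{"rx":0,"ry":0,"rz":0,"tx":0.113,"ty":-0.34,"tz":0,"jaw":1},{"rx":0,"ry":0,"rz":0,"tx":0.132,"ty":-0.397,"tz":0,"jaw":1},{"rx":0,"ry":0,"rz":0,"tx":0.15,"ty":-0.443,"tz":0,"jaw":1}]'
python3 - <<'E'
from station import *
import cv2,numpy as np
from h import *
s=read_state();print(s["qpos"],s["tcp_pos"],s["eef_rot"],s["opening"])
p=(533.5,108.6,-1.430)
im=optics.get_image("wrist")
q=lambda a,n,w:tuple(int(v) for v in proj("wrist",bar(*p,a,n,w)).round())
for a in(205,295,345):print(a,q(a,19,0));cv2.line(im,q(a,19,-14),q(a,19,14),(0,0,255),1)
cv2.imwrite("pics/w2.png",im)
E
```

```text
time_s: 2.95
tcp_pos: [574.1, -174.7, 305.1]
eef_rot: [0.0, 0.655, 0.756, 0.0]
ft_force: [0.7, 0.5, 0.4]
opening: 0.6
finger_force: 0.0
[-3.34259664e-01  1.35446963e-01  1.88741217e+00  2.74167087e-05
  1.11836297e+00 -4.77857452e-01] [ 574.08333441 -174.70227365  305.05515561] [1.67533940e-04 6.54563609e-01 7.56006909e-01 8.00607908e-05] 0.5865984603512097
205 (274, 100)
295 (274, 192)
345 (274, 242)
```

View pics/w2.png

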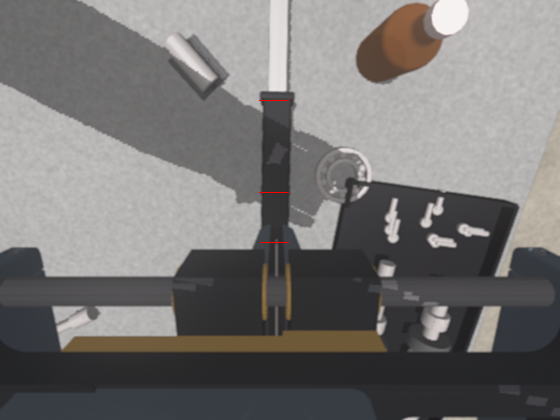

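The wrist picture shows the bar axis at column 277 against 274 predicted, and the handle's inner end at row 94 against 100. That is 3 to 6 mm off, so I correct by half and descend to about 10 mm above the face.

```bash
python3 -m creep '[{"rx":0,"ry":0,"rz":0,"tx":0.003,"ty":0.004,"tz":-0.04,"jaw":1},{"rx":0,"ry":0,"rz":0,"tx":0.003,"ty":0.004,"tz":-0.08,"jaw":1},{"rx":0,"ry":0,"rz":0,"tx":0.003,"ty":0.004,"tz":-0.11,"jaw":1},{"rx":0,"ry":0,"rz":0,"tx":0.003,"ty":0.004,"tz":-0.125,"jaw":1},{"rx":0,"ry":0,"rz":0,"tx":0.003,"ty":0.004,"tz":-0.125,"jaw":1}]'
python3 -m creep '[{"rx":0,"ry":0,"rz":0,"tx":0,"ty":0,"tz":-0.003,"jaw":1},{"rx":0,"ry":0,"rz":0,"tx":0,"ty":0,"tz":-0.006,"jaw":1},{"rx":0,"ry":0,"rz":0,"tx":0,"ty":0,"tz":-0.008,"jaw":1},{"rx":0,"ry":0,"rz":0,"tx":0,"ty":0,"tz":-0.01,"jaw":1},{"rx":0,"ry":0,"rz":0,"tx":0,"ty":0,"tz":-0.01,"jaw":1}]'
python3 - <<'E'
from station import *
import cv2
cv2.imwrite("pics/s3.png",cv2.resize(optics.get_image("side")[130:350,170:450],None,fx=2.5,fy=2.5,interpolation=cv2.INTER_CUBIC))
E
```

```text
time_s: 3.62
tcp_pos: [576.5, -168.2, 179.6]
eef_rot: [-0.001, 0.654, 0.756, -0.0]
ft_force: [-0.3, 0.8, 0.4]
opening: 0.3
finger_force: 0.0
time_s: 4.25
tcp_pos: [576.6, -168.3, 169.8]
eef_rot: [-0.0, 0.654, 0.756, -0.0]
ft_force: [-0.3, 1.3, -0.1]
opening: 0.3
finger_force: 0.0
```

View pics/s3.png

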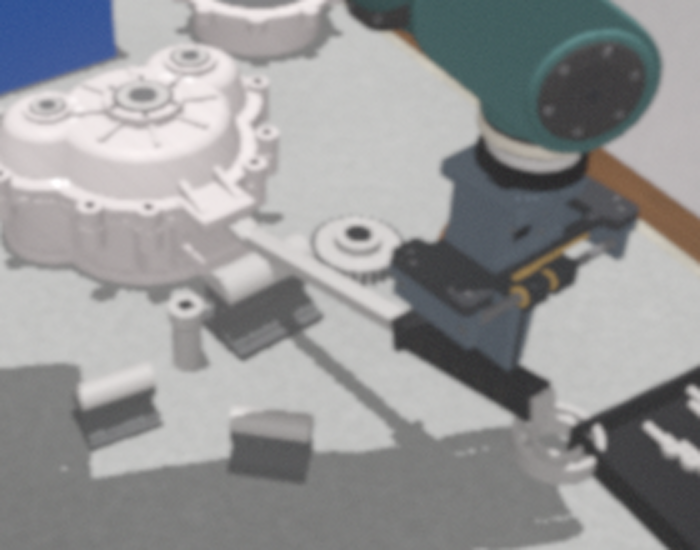

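The side picture shows the shut fingertips centred over the handle's top face at (512,360), just about touching, with nothing else near. I start pressing along the arc.

```bash
python3 -m creep '[{"rx":0,"ry":0,"rz":0,"tx":0,"ty":0,"tz":-0.002,"jaw":1},{"rx":0,"ry":0,"rz":0,"tx":0,"ty":-0.001,"tz":-0.004,"jaw":1},{"rx":0,"ry":0,"rz":0,"tx":0,"ty":-0.001,"tz":-0.006,"jaw":1},{"rx":0,"ry":0,"rz":0,"tx":0,"ty":-0.001,"tz":-0.008,"jaw":1},{"rx":0,"ry":0,"rz":0,"tx":0,"ty":-0.002,"tz":-0.01,"jaw":1},{"rx":0,"ry":0,"rz":0,"tx":0,"ty":-0.002,"tz":-0.01,"jaw":1}]'
python3 -m creep '[{"rx":0,"ry":0,"rz":0,"tx":0,"ty":0,"tz":-0.002,"jaw":1},{"rx":0,"ry":0,"rz":0,"tx":0,"ty":-0.001,"tz":-0.004,"jaw":1},{"rx":0,"ry":0,"rz":0,"tx":0,"ty":-0.001,"tz":-0.006,"jaw":1},{"rx":0,"ry":0,"rz":0,"tx":0,"ty":-0.002,"tz":-0.008,"jaw":1},{"rx":0,"ry":0,"rz":0,"tx":0,"ty":-0.002,"tz":-0.01,"jaw":1},{"rx":0,"ry":0,"rz":0,"tx":0,"ty":-0.002,"tz":-0.01,"jaw":1}]'
```

```text
time_s: 5.05
tcp_pos: [576.6, -170.2, 159.7]
eef_rot: [-0.0, 0.654, 0.756, -0.0]
ft_force: [0.2, 0.4, 2.3]
opening: 0.3
finger_force: 1.1
time_s: 5.8
tcp_pos: [576.7, -172.5, 149.8]
eef_rot: [0.0, 0.654, 0.756, -0.0]
ft_force: [0.9, -0.8, 2.7]
opening: 0.4
finger_force: 1.2
```

```bash
python3 -m creep '[{"rx":0,"ry":0,"rz":0,"tx":0,"ty":0,"tz":-0.002,"jaw":1},{"rx":0,"ry":0,"rz":0,"tx":0,"ty":-0.001,"tz":-0.005,"jaw":1},{"rx":0,"ry":0,"rz":0,"tx":0,"ty":-0.001,"tz":-0.008,"jaw":1},{"rx":0,"ry":0,"rz":0,"tx":0,"ty":-0.002,"tz":-0.011,"jaw":1},{"rx":0,"ry":0,"rz":0,"tx":0,"ty":-0.002,"tz":-0.014,"jaw":1},{"rx":0,"ry":0,"rz":0,"tx":0,"ty":-0.003,"tz":-0.017,"jaw":1},{"rx":0,"ry":0,"rz":0,"tx":0,"ty":-0.003,"tz":-0.02,"jaw":1},{"rx":0,"ry":0,"rz":0,"tx":0,"ty":-0.003,"tz":-0.02,"jaw":1}]'
python3 -m creep '[{"rx":0,"ry":0,"rz":0,"tx":0,"ty":0,"tz":-0.002,"jaw":1},{"rx":0,"ry":0,"rz":0,"tx":0,"ty":-0.001,"tz":-0.005,"jaw":1},{"rx":0,"ry":0,"rz":0,"tx":0,"ty":-0.001,"tz":-0.008,"jaw":1},{"rx":0,"ry":0,"rz":0,"tx":0,"ty":-0.001,"tz":-0.011,"jaw":1},{"rx":0,"ry":0,"rz":0,"tx":0,"ty":-0.001,"tz":-0.014,"jaw":1},{"rx":0,"ry":0,"rz":0,"tx":0,"ty":-0.002,"tz":-0.017,"jaw":1},{"rx":0,"ry":0,"rz":0,"tx":0,"ty":-0.002,"tz":-0.02,"jaw":1},{"rx":0,"ry":0,"rz":0,"tx":0,"ty":-0.002,"tz":-0.02,"jaw":1}]'
python3 - <<'E'
from station import *
import cv2
im=optics.get_image("side");cv2.imwrite("pics/s4f.png",im);a=cv2.imread("pics/side.png")
z=lambda i:cv2.resize(i[190:270,220:320],None,fx=4,fy=5.5,interpolation=cv2.INTER_CUBIC)
import numpy as np;cv2.imwrite("pics/s4.png",np.hstack([z(a),z(im)]))
E
```

```text
time_s: 6.8
tcp_pos: [576.7, -175.4, 129.7]
eef_rot: [-0.0, 0.654, 0.756, -0.0]
ft_force: [1.3, -1.0, 2.5]
opening: 0.7
finger_force: 1.0
time_s: 7.8
tcp_pos: [576.6, -177.3, 109.6]
eef_rot: [-0.0, 0.654, 0.756, -0.0]
ft_force: [0.5, 0.1, 1.9]
opening: 0.5
finger_force: 1.2
```

View pics/s4.png

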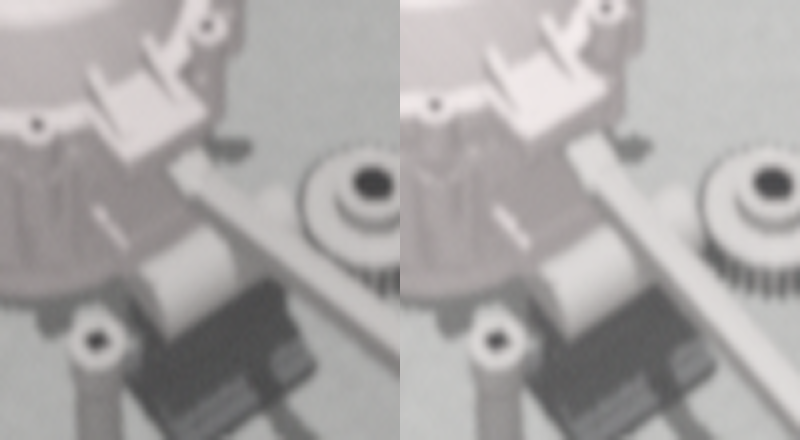

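The ear's edge rose about 4.5 px (roughly 12 mm) and the rail and socket did not move. Pressing the remaining 16 mm, then measuring the lift by patch tracking.

```bash
python3 -m creep '[{"rx":0,"ry":0,"rz":0,"tx":0,"ty":0,"tz":-0.002,"jaw":1},{"rx":0,"ry":0,"rz":0,"tx":0,"ty":0,"tz":-0.005,"jaw":1},{"rx":0,"ry":0,"rz":0,"tx":0,"ty":-0.001,"tz":-0.008,"jaw":1},{"rx":0,"ry":0,"rz":0,"tx":0,"ty":-0.001,"tz":-0.011,"jaw":1},{"rx":0,"ry":0,"rz":0,"tx":0,"ty":-0.001,"tz":-0.014,"jaw":1},{"rx":0,"ry":0,"rz":0,"tx":0,"ty":-0.001,"tz":-0.016,"jaw":1},{"rx":0,"ry":0,"rz":0,"tx":0,"ty":-0.001,"tz":-0.016,"jaw":1},{"rx":0,"ry":0,"rz":0,"tx":0,"ty":-0.001,"tz":-0.016,"jaw":1}]'
python3 - <<'E'
from station import *
from h import *
import cv2
im=optics.get_image("side");a=cv2.imread("pics/side.png")
E0=bar(533.5,108.6,-1.43,-55,14);E0[2]=105
print("px/mm",(proj("side",E0+[0,0,15])-proj("side",E0))/15,"ear px",proj("side",E0))
g=lambda i:cv2.resize(cv2.cvtColor(i,cv2.COLOR_BGR2GRAY),None,fx=8,fy=8,interpolation=cv2.INTER_CUBIC)
A=g(a)
for n,(u0,v0,u1,v1) in {"ear":(240,200,276,221),"rail":(252,230,282,272)}.items():
  for m,I in(("prev",cv2.imread("pics/s4f.png")),("now",im)):
    t=A[v0*8:v1*8,u0*8:u1*8];_,s,_,l=cv2.minMaxLoc(cv2.matchTemplate(g(I)[(v0-15)*8:(v1+15)*8,(u0-15)*8:(u1+15)*8],t,cv2.TM_CCOEFF_NORMED));print(n,m,s,np.array(l)/8-15)
E
```

```text
time_s: 8.85
tcp_pos: [576.7, -178.3, 93.9]
eef_rot: [0.0, 0.654, 0.756, -0.0]
ft_force: [0.4, 1.0, 2.5]
opening: 0.5
finger_force: 1.3
px/mm [-0.00290086 -0.34299049] ear px [259.65015078 210.71745099]
ear prev 0.9637532830238342 [-0.375 -3.75 ]
ear now 0.9637385606765747 [-0.5   -4.875]
rail prev 0.9949070811271667 [-0.125  0.125]
rail now 0.9927839040756226 [-0.125  0.125]
```

```bash
python3 -m creep '[{"rx":0,"ry":0,"rz":0,"tx":0,"ty":0,"tz":-0.001,"jaw":1},{"rx":0,"ry":0,"rz":0,"tx":0,"ty":0,"tz":-0.001,"jaw":1},{"rx":0,"ry":0,"rz":0,"tx":0,"ty":0,"tz":-0.001,"jaw":1},{"rx":0,"ry":0,"rz":0,"tx":0,"ty":0,"tz":-0.001,"jaw":1}]'
python3 -c "from station import r;print(r.job_done())"
```

```text
time_s: 9.4
tcp_pos: [576.8, -178.3, 93.0]
eef_rot: [0.0, 0.654, 0.756, 0.0]
ft_force: [0.5, -0.3, 3.8]
opening: 0.6
finger_force: 1.8
the job is handed in; nothing more can be done
None
```

I handed the job in at about 9.4 s with the fingertips still pressing the handle (about 3.8 N), the ear about 14–15 mm up by the side camera and no movement seen at the rail; the hand-in call returned no verdict.

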